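# Stand the aperture post in its seat and wedge it tight

### The arm

A 6-joint arm with a two-finger parallel gripper is mounted at the origin on the work surface. World frame = base frame: x ahead of the robot, y to its left, z up, the work surface at z = 0. Lengths are in m, angles in rad, forces in N, time in s.
With the tool pointing down it reaches from about 0.2 to 0.875 m from the base axis. Payload 3.4 kg.
Tool frame: the origin (TCP) lies between the finger pads; the fingertips stand 25 mm ahead of it and the grasp point (between the pads) lies 6 mm ahead of it (r.nose_length is the z of the fingertips in the tool frame, in m); z points along the fingers, x is the direction in which the jaws open and shut, and the axes are right-handed (so a half turn about z gives the same grasp; the last joint's range is limited). The gripper opens to 94 mm and grips with 3 to 60 N. Pads are 16 mm wide; open, the fingers measure 119 mm over their backs; the gripper's body (75 mm by 177 mm) begins 78 mm behind the grasp point.
Start: joints at [1.111, 0.276, 1.505, -0, 1.361, -0.121], TCP at [0.191, 0.542, 0.209] pointing down, gripper open.
Joint ranges: [-2.89, 2.89], [-0.75, 2.08], [0.22, 2.7], [-1.18, 4.32], [0.11, 2.71], [-2.7, 2.7]. Speed limits (rad/s): [2.57, 2.57, 3.14, 3.14, 3.14, 3.14].

### API

Orientations are given as a unit quaternion [w, x, y, z].
In Python, from plant import r, gripper_to, inverse_kinematics, vision, models, telemetry gives the robot as it stands. Calls block until the motion is done:
- r.move_to(position, orientation): joint-space move of the TCP to a pose.
- r.move_l(position, rot=None, vel=0.15, guard=None): straight line of the TCP; rot=None keeps the orientation; vel is the mean speed in m/s. With guard (N) it stops when the force on the tool has changed by that much, and returns True; else False.
- r.movej(angles): joint-space move.
- gripper_to(opening, f_grip=None): finger opening in m; f_grip is the grip in N (None keeps the last); returns when the fingers have stopped.
- r.hold(seconds).
- inverse_kinematics(position, orientation): joint angles nearest the present ones, or None.
- vision.snapshot(name): name is "side" or "top" or "wrist"; returns the picture (384x512x3 uint8, red, green, blue); there is no depth.
- vision.get_calibration(name): a dict with "fx", "fy", "cx", "cy" (pixels), "position" and "orientation" of the camera in the world. Camera axes: x right, y down, z forward; pixel columns grow to the right and rows downward; lengths in m; the calibration is good to about 2 mm. The wrist camera is an equidistant fisheye: a pixel r from the principal point sees the ray r / f radians off the axis. A picture is of the moment at which its call begins: read the wrist's pose just before it. get_calibration takes no time and is no camera call; for the wrist camera it gives the pose at the moment of the call.
A pose or a line that the arm cannot do raises r.PlanningError and nothing moves.
- r.sign_off(): hands the job in, once; it reports no verdict.
Trained networks look in the newest picture that a camera, given by its name, has taken for a name from the list of things; names that differ only in an ending like _2 or _b are one class to them, and where a whole thing is asked for, a point or a joint stands for the part that bears it (a point fixed in the world has none). Each returns a list of dicts, best first, with "score" (0 to 1); they miss things now and then, are a little off and sometimes report something else, mostly with a low value. They report only what shows in the picture. A call takes as long as a camera call. They do not tell look-alikes from the thing itself.
- models.boxes_of(thing, camera): "at" ([x, y, z] in m, in world coordinates, good to about 4 mm: the middle of the surface that is visible of it).
- models.regions_of(thing, camera): "pixels" (384x512 bool, what is visible of it).
- models.mark_of(thing, camera): "at" ([x, y, z] in m, in world coordinates, good to about 4 mm: a listed point, or the origin of a listed thing).
Readings, each from a call of its own:
- telemetry.current_t(): time.
- telemetry.current_joints(): joint angles.
- telemetry.current_dq(): joint speeds.
- telemetry.current_joint_efforts(): joint torques, N m.
- telemetry.current_ee_pos(): TCP position.
- telemetry.current_tool_rot(): TCP orientation.
- telemetry.current_wrist_force(): force on the tool from outside, world axes, zero at the start.
- telemetry.current_torque(): the same for the moment, N m.
- telemetry.current_opening(): finger opening in m.
Only numpy, scipy, OpenCV 4.12 (cv2) and the standard library are available. Lean on these libraries where they do the work, as an engineer would, in place of code of your own. Each camera call takes 0.05 s, during which the arm holds its last target.

### The job

Take the blue-headed aperture post from its inclined grey rest and stand it upright on the black seat plate, between the aluminium fence and the orange wedge, with its aperture axis along the white sight line; set it down without dropping it, let go, and leave it standing free for about two seconds to see that it does not wobble. Then push the orange wedge forward until it locks the post's foot tight against the fence, and leave the post upright and the wedge tight, without disturbing the bottles, boxes and other things around.

Things in the scene. Friction and masses are not known exactly. Their poses are not given: they have to be found in the camera images.
- post: Aperture post, 167 mm tall, 0.3 to 0.65 kg. Origin: centre of its underside; z up the post. Steel foot 44 x 44 x 18 mm, shaft 18 x 18 mm up to z = 130, then a round blue head. At the start it lies in the rest, its z 30 degrees above level along the rest's x, its y level (the rest's y), its x downward; head high and clear: the rest ends 43 mm below the head's centre along the post.
- post_head (a point): Centre of the post's blue head, at z = 145 mm of the post: a disc 44 mm in diameter and 24 mm thick, its flat sides facing the post's +y and -y; that axis is the aperture axis, marked by a white ring with a black dot on both sides. Same axes as the post.
- rest: Fixed grey rest, base 150 x 70 mm, origin on the table; x is level, from the post's foot to its head. The post lies loose in two saddles (centred 40 and 95 mm up the post, 39 mm wide, lips 9 mm up the shaft's sides), its foot against a stop. Lifted straight up it comes free. At the start the post's origin is at x = -67, z = 45 mm here, the head's centre at x = 59, z = 117 mm.
- seat: Fixed seat: black plate (x -140 to 50, y -49 to 77 mm), top at z = 8 mm. Origin at table height under the middle of the foot's free space. White sight line along y through it. Aluminium fence, face at y = -28; end stop, face at x = 30; slanted wedge rail on the +y side; all 16 mm above the plate. A foot centred on the origin has at least 4 mm free each side, 8 mm to the stop, -x side open.
- seat_spot (a point): Point on the plate's top at the middle of the foot's free space, on the sight line: set the centre of the post's foot here. When the wedge is tight the post has been pushed 6 mm towards -y, onto the fence; from 15 mm short of to 12 mm past this point along x serves. Same axes as the seat.
- wedge: Orange wedge, captive: slides only along the rail, to the seat's +x and 18 degrees towards -y; stays where left (4 N friction). Origin: lower edge middle of its tab's rear face, at plate-top height. Axes as the seat. Body 103 mm long, 19 mm high, inner face at y = -15. Starts 0 to 10 mm from x -120, y 45 mm of the seat; tight at x -77, y 31, where it resists: 12 to 25 N of push locks it.
- wedge_tab (a point): Where to push the wedge, towards the seat's +x: middle of the tab's rear face, 25 mm above the plate. The tab is 36 mm wide, 14 mm thick and reaches 43 mm above the plate.
- green_bottle: Bystander: green dropper bottle, 32 mm diameter, 75 mm high, origin under its base, beside the seat's fence.
- blue_bottle: Bystander: blue dropper bottle, 32 mm diameter, 75 mm high, origin under its base, beside the seat's rail.
- amber_bottle: Bystander: tall amber bottle, 58 mm diameter, 150 mm high, origin under its base, between seat and rest.
- objective: Bystander: brass microscope objective standing on its thread, 36 mm diameter, 55 mm high, origin under its base, beside the rest.
- slide_box: Bystander: yellow slide box 95 x 34 x 35 mm, long side along its x, origin under its centre, beside the rest.
- tissue_carton: Bystander: closed green carton 115 x 120 x 85 mm, origin under its centre, at the far side.
- mouse: Bystander: round black computer mouse, 64 mm across, 32 mm high, origin under its centre, near the robot.
Things that resemble listed ones, but are neither listed nor needed, are in the scene too. What is shaped like the seat but pink or yellow is not meant. Leave any purple or yellow look-alike of the post alone.

How it is judged:
On the way, in this order (a step that is already met when the one before it is completed fails the run):
1. the post stands upright and still on the seat plate, untouched and with the wedge not yet tight, for one second (angle between post's own z axis and vertical below 0.05 rad and z of post in the frame of seat between 0.005 and 0.0115 m and x of post in the frame of seat between -0.015 and 0.012 m and y of post in the frame of seat between -0.012 and 0.012 m and linear speed of post below 0.01 m/s and angular speed of post below 0.06 rad/s and contact force between each of the fingers, the arm and post below 0.05 N and angle between the y axis of post and the y axis of seat, either way round below 0.2 rad and x of wedge in the frame of seat below -0.09 m), for 1 s.
2. the wedge is pushed in until it locks the foot (x of wedge in the frame of seat above -0.0809 m and contact force between wedge and post above 1 N), for 0.2 s.
At the end, for the whole second after the job is handed in: Post upright (3 degrees), still, on the plate between fence and wedge (origin x -15 to +12, y -12 to +12 mm from the seat's), aperture within 4 degrees of the sight line; wedge no more than 4 mm short of its tight place and pressing the post with over 1 N; robot touches neither (all of step 2 and angle between post's own z axis and vertical below 0.05 rad and z of post in the frame of seat between 0.005 and 0.0115 m and x of post in the frame of seat between -0.015 and 0.012 m and y of post in the frame of seat between -0.012 and 0.012 m and linear speed of each of post, wedge below 0.01 m/s and angular speed of post below 0.06 rad/s and contact force between each of the fingers, the arm and post below 0.05 N and angle between the y axis of post and the y axis of seat, either way round below 0.07 rad and contact force between each of the fingers, the arm and wedge below 0.05 N).
It fails at once if a bystander is shifted by more than 30 mm or knocked over (distance of any of green_bottle, blue_bottle, amber_bottle, objective, slide_box, tissue_carton, mouse from where it was at the start of the episode above 0.03 m or angle between any of green_bottle, blue_bottle, amber_bottle, objective, slide_box, tissue_carton, mouse's own z axis and vertical above 0.5 rad).
It fails at once if the post is dropped (moves faster than 0.4 m/s out of the fingers) (contact force between the fingers and post below 0.01 N and linear speed of post above 0.4 m/s).
It fails at once if the post falls over flat (leans more than 75 degrees) (angle between post's own z axis and vertical above 1.31 rad).
It also fails if it takes over 59 s, if anything falls off the work surface, if the arm or the gripper's body presses on something with over 40 N, if the wrist force passes 120 N, or if a joint passes its speed limit or range.

## Working session

There is one attempt and no reset: what is moved stays moved. The work goes in short steps, each a Python script; the robot and the scene stay as the last script left them, time stands still between calls to the robot, and variables do not carry over. Pictures are saved under pics/ and viewed, and the job is handed in when it is done.

```bash
ls; mkdir -p pics
python3 - <<'E'
from plant import r, vision, models, telemetry
import cv2
for n in ["side","top"]:
    im=vision.snapshot(n); cv2.imwrite(f"pics/{n}0.png",cv2.resize(im[:,:,::-1],(800,600)))
    c=vision.get_calibration(n);print(n,c)
    for t in ["post","post_head","rest","seat","seat_spot","wedge","wedge_tab","amber_bottle","green_bottle","blue_bottle","objective","slide_box","tissue_carton","mouse"]:
        try: print(t,[(round(d["score"],2),[round(float(v),3) for v in d["at"]]) for d in models.mark_of(t,n)])
        except Exception as e: print(t,repr(e))
print(telemetry.current_t())
E
```

```text
pics
side {'fx': 409.87092428221825, 'fy': 409.87092428221825, 'cx': 257.7557768120046, 'cy': 188.08126256327756, 'position': array([ 0.42315502, -0.88356685,  0.9411662 ]), 'orientation': array([-0.39868611,  0.91546411, -0.05117007,  0.01888065])}
post [(0.87, [0.173, 0.392, 0.024]), (0.85, [0.469, 0.294, 0.022]), (0.65, [0.706, 0.193, 0.115]), (0.61, [0.582, 0.227, 0.042])]
post_head [(0.84, [0.321, 0.399, 0.014]), (0.73, [0.367, 0.193, 0.013]), (0.65, [0.708, 0.194, 0.117])]
rest [(0.96, [0.647, 0.21, 0.004]), (0.67, [0.624, -0.131, -0.001])]
seat [(0.65, [0.445, -0.012, 0.007]), (0.63, [0.263, -0.395, -0.0]), (0.58, [0.584, -0.244, -0.001]), (0.39, [0.475, -0.203, 0.036])]
seat_spot [(0.92, [0.443, -0.011, 0.009]), (0.8, [0.257, -0.398, 0.012]), (0.69, [0.581, -0.239, 0.006])]
wedge [(0.83, [0.13, -0.366, 0.006]), (0.65, [0.474, -0.204, 0.006]), (0.54, [0.32, 0.024, 0.009])]
wedge_tab [(0.86, [0.472, -0.204, 0.036]), (0.79, [0.134, -0.366, 0.034]), (0.62, [0.321, 0.029, 0.032])]
amber_bottle [(0.87, [0.616, 0.0, 0.004])]
green_bottle [(0.73, [0.61, -0.326, 0.001])]
blue_bottle [
[... 821 characters left out ...]
45, -0.015, 0.003]), (0.58, [0.256, -0.392, -0.0])]
seat_spot [(0.95, [0.257, -0.397, 0.006]), (0.8, [0.584, -0.24, 0.008]), (0.7, [0.448, -0.013, 0.005])]
wedge [(0.75, [0.324, 0.024, 0.011]), (0.71, [0.471, -0.203, 0.014]), (0.52, [0.132, -0.366, 0.009])]
wedge_tab [(0.62, [0.138, -0.365, 0.028]), (0.57, [0.321, 0.03, 0.033]), (0.49, [0.47, -0.205, 0.033]), (0.4, [0.644, 0.21, -0.003])]
amber_bottle [(0.8, [0.611, -0.004, -0.002])]
green_bottle [(0.47, [0.605, -0.333, -0.0]), (0.34, [0.582, -0.241, -0.002])]
blue_bottle [(0.59, [0.627, -0.125, 0.002])]
objective []
slide_box [(0.64, [0.651, 0.302, -0.0])]
tissue_carton [(0.81, [0.825, -0.029, 0.001])]
mouse [(0.68, [0.4, -0.407, 0.0])]
1.5
```

View pics/side0.png

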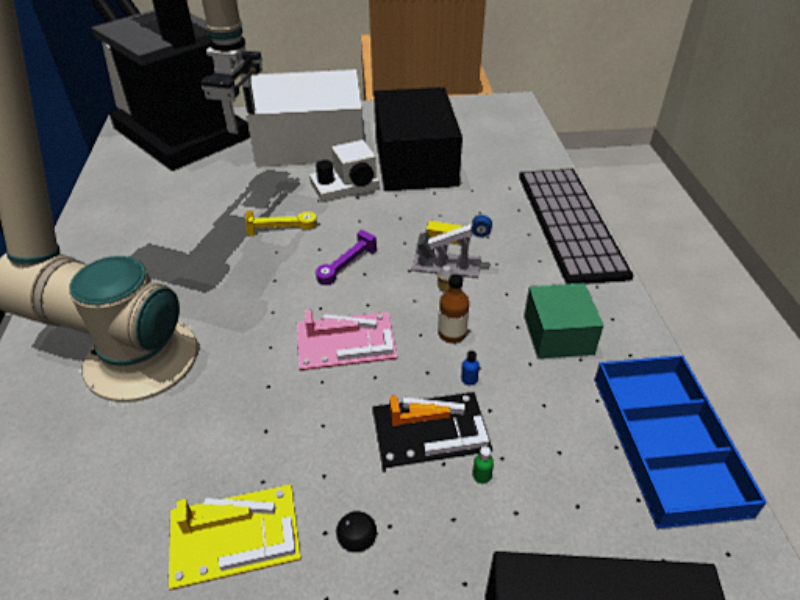

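View pics/top0.png

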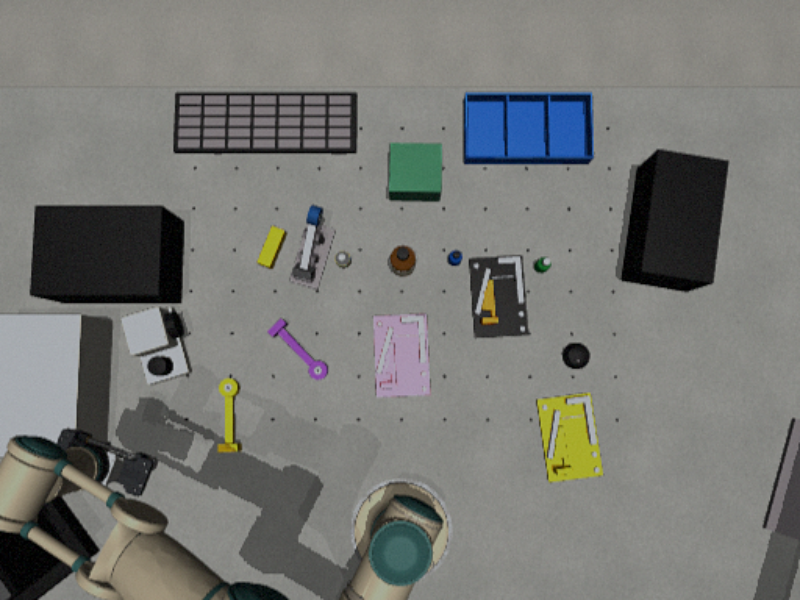

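The post with the blue head lies in the grey rest, with its head at side px (482,225) and top px (314,215). The look-alikes are purple at top (298,350) and yellow at top (228,415), both lying flat without a rest. The black seat is at top (498,296); the pink (402,355) and yellow (570,438) seats are decoys. Next I'll check the kinematics and take a close wrist view of the rest.

```bash
cat > h.py <<'E'
import numpy as np, cv2
from scipy.spatial.transform import Rotation as Ro
from plant import r, gripper_to, inverse_kinematics, vision, models, telemetry
def q(R): x=Ro.from_matrix(R).as_quat(); return [x[3],x[0],x[1],x[2]]
def rz(a): return Ro.from_euler('z',a).as_matrix()
def fromq(w): return Ro.from_quat([w[1],w[2],w[3],w[0]]).as_matrix()
def post0(yaw): # columns x,y,z
    c,s=np.cos(np.pi/6),.5
    return rz(yaw)@np.array([[s,0,c],[0,1,0],[-c,0,s]])
def tool0(yaw,tilt=-90,flip=1): # tool z in rest xz-plane at elevation tilt deg; x = flip*rest y
    a=np.radians(tilt); z=np.array([np.cos(a),0,np.sin(a)]); x=np.array([0,flip,0.]); y=np.cross(z,x)
    return rz(yaw)@np.column_stack([x,y,z])
def tcp(point,R,off=.006): return np.asarray(point)-R[:,2]*off
def wproj(P,c):
    R=fromq(c["orientation"]); p=R.T@(np.asarray(P)-c["position"]); th=np.arctan2(np.hypot(p[0],p[1]),p[2]); ph=np.arctan2(p[1],p[0])
    return np.array([c["cx"]+c["fx"]*th*np.cos(ph),c["cy"]+c["fy"]*th*np.sin(ph)])
def wray(u,v,c):
    a=(u-c["cx"])/c["fx"];b=(v-c["cy"])/c["fy"];th=np.hypot(a,b);d=np.array([np.sin(th)*a/th,np.sin(th)*b/th,np.cos(th)])
    return fromq(c["orientation"])@d
def wplane(u,v,c,z):
    d=wray(u,v,c); return c["position"]+d*(z-c["position"][2])/d[2]
E
python3 - <<'E'
from h import *
yaw=np.radians(-15.4); seat=np.array([.583,-.24,.008]); sy=np.radians(2.3)
org=np.array([.583,.229,.044])
for tilt in (-90,-75,-105):
  for f in (1,-1):
    R0=tool0(yaw,tilt,f); P0=post0(yaw); K=P0.T@R0
    g=org+P0[:,2]*.067
    R1=rz(sy)@K; g1=seat+[0,0,.067]
    print(tilt,f)
    for p,R in ((g,R0),(g+[0,0,.12],R0),(g1,R1),(g1+[0,0,.12],R1),(g1+[-.05,0,.12],R1)):
        j=inverse_kinematics(tcp(p,R),q(R)); print(None if j is None else np.round(j,2))
E
```

```text
-90 1
[ 0.22  0.51  1.46 -0.    1.18 -1.08]
[ 0.22  0.43  1.28 -0.    1.43 -1.08]
[-1.    0.49  2.39  1.94  0.93  1.85]
[-1.    0.2   2.25  1.59  0.85  2.4 ]
[-1.14  0.16  2.32  1.51  0.93  2.37]
-90 -1
[ 0.22  0.51  1.46 -0.    1.18  2.06]
[ 0.22  0.43  1.28 -0.    1.43  2.06]
[-1.    0.49  2.39  1.94  0.93 -1.29]
[-1.    0.2   2.25  1.59  0.85 -0.74]
[-1.14  0.16  2.32  1.51  0.93 -0.77]
-75 1
[ 0.3   0.41  1.67 -0.19  0.85 -0.89]
[ 0.3   0.31  1.5  -0.16  1.11 -0.95]
[-1.11  0.78  2.51  2.02  1.37  1.43]
[-1.11  0.4   2.43  1.89  1.19  1.88]
[-1.26  0.39  2.49  1.76  1.25  1.84]
-75 -1
[ 0.3   0.41  1.67 -0.19  0.85  2.25]
[ 0.3   0.31  1.5  -0.16  1.11  2.19]
[-1.11  0.78  2.51  2.02  1.37 -1.71]
[-1.11  0.4   2.43  1.89  1.19 -1.26]
[-1.26  0.39  2.49  1.76  1.25 -1.31]
-105 1
[ 0.16  0.64  1.24  0.11  1.5  -1.17]
[ 0.16  0.57  1.07  0.11  1.74 -1.14]
[-0.86  0.32  2.21  1.5   0.59  2.5 ]
None
None
-105 -1
[0.16 0.64 1.24 0.11 1.5  1.98]
[0.16 0.57 1.07 0.11 1.74 2.  ]
[-0.86  0.32  2.21  1.5   0.59 -0.64]
[-0.86  0.12  2.05  1.03  0.7  -0.07]
[-0.97  0.07  2.12  1.03  0.77 -0.15]
```

Run:
```python
from h import *
yaw=np.radians(-15.4); org=np.array([.583,.229,.044])
R0=tool0(yaw,-105,-1); P0=post0(yaw); g=org+P0[:,2]*.070+[0,0,.14]
r.move_to(tcp(g,R0).tolist(),q(R0))
c=vision.get_calibration("wrist"); im=vision.snapshot("wrist"); print(c, telemetry.current_t())
np.save("w1.npy",im); import pickle; pickle.dump(c,open("w1.pkl","wb"))
for t in ("post","post_head","rest"): print(t,[(round(d["score"],2),np.round(d["at"],3)) for d in models.mark_of(t,"wrist")])
print(telemetry.current_joints())
o=im[:,:,::-1].copy()
cv2.imwrite("pics/w1.png",cv2.resize(o,(800,600),interpolation=cv2.INTER_CUBIC))
```

```text
{'fx': 297.3186396354542, 'fy': 297.3186396354542, 'cx': 257.08269963372135, 'cy': 191.64680922431404, 'position': array([0.74734714, 0.18386229, 0.37665519]), 'orientation': array([-0.14755255, -0.58877758,  0.77081423,  0.19342861])} 3.575
post [(0.95, array([0.581, 0.229, 0.046])), (0.59, array([0.469, 0.295, 0.022])), (0.44, array([ 0.626, -0.126, -0.   ]))]
post_head [(0.66, array([0.32 , 0.401, 0.013])), (0.63, array([0.7  , 0.189, 0.117]))]
rest [(0.64, array([ 0.647,  0.207, -0.004])), (0.28, array([ 0.472, -0.205,  0.003]))]
[0.15660636 0.56887648 1.02211609 0.10935212 1.78861849 2.00550895]
```

View pics/w1.png

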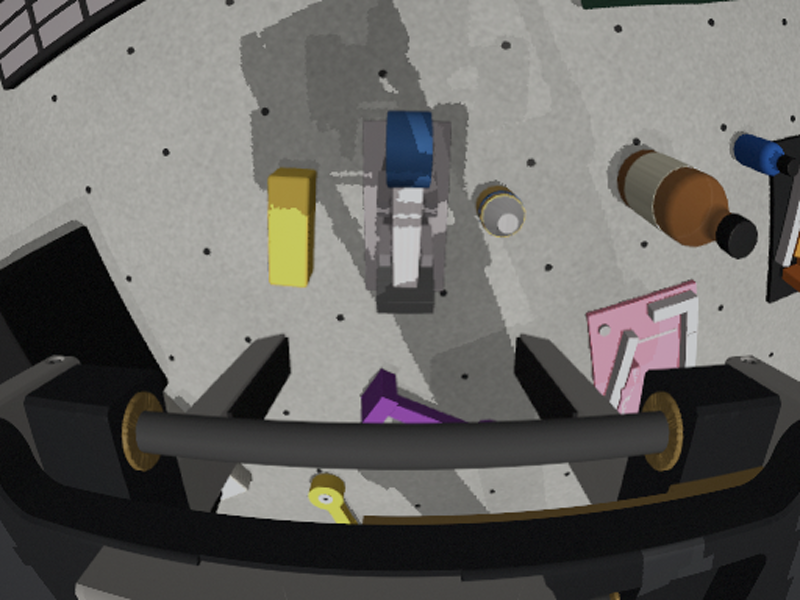

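The wrist picture shows the blue head at (410,148), with the shaft running down to the foot at (405,300). Yellow box, objective and amber bottle stand alongside. I'll overlay my assumed post model on an enlarged crop to confirm the identity and refine the pose.

```bash
cat > ov.py <<'E'
from h import *
import pickle,sys
im=np.load("w1.npy");c=pickle.load(open("w1.pkl","rb"))
x,y,yd=map(float,sys.argv[1:4])
yaw=np.radians(yd); P=post0(yaw); org=np.array([x,y,.045])
S=5; o=cv2.resize(im[60:210,200:330,::-1],None,fx=S,fy=S*0.78,interpolation=cv2.INTER_CUBIC)
def pt(l):
    u=wproj(org+P@np.array(l),c); return (int((u[0]-200+.5)*S),int((u[1]-60+.5)*S*.78))
def line(a,b,col):
    L=[pt(np.array(a)+(np.array(b)-np.array(a))*t) for t in np.linspace(0,1,8)]
    cv2.polylines(o,[np.array(L)],False,col,1)
for s in (-.009,.009): line([-.009,s,.018],[-.009,s,.13],(0,0,255))
for s in (-.022,.022):
    line([-.022,s,.0],[-.022,s,.018],(0,255,0)); line([-.022,-.022,0],[-.022,.022,0],(0,255,0));line([-.022,-.022,.018],[-.022,.022,.018],(0,255,0))
for s in (-.012,.012):
    L=[pt([.022*np.cos(a),s,.145+.022*np.sin(a)]) for a in np.linspace(0,6.3,40)]; cv2.polylines(o,[np.array(L)],False,(0,255,255),1)
cv2.imwrite("pics/"+sys.argv[4],o)
E
python3 ov.py .581 .229 -15.4 ov1.png
```

```text
(no output)
```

View pics/ov1.png

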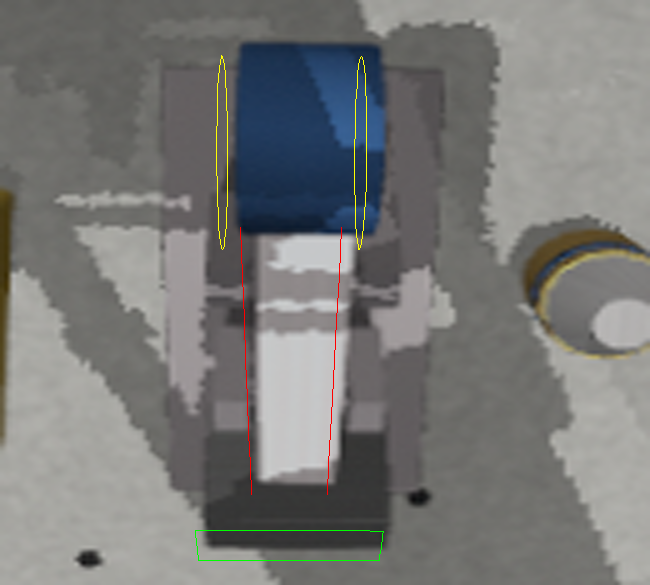

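```bash
python3 ov.py .584 .226 -16.1 ov2.png
```

```text
(no output)
```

View pics/ov2.png

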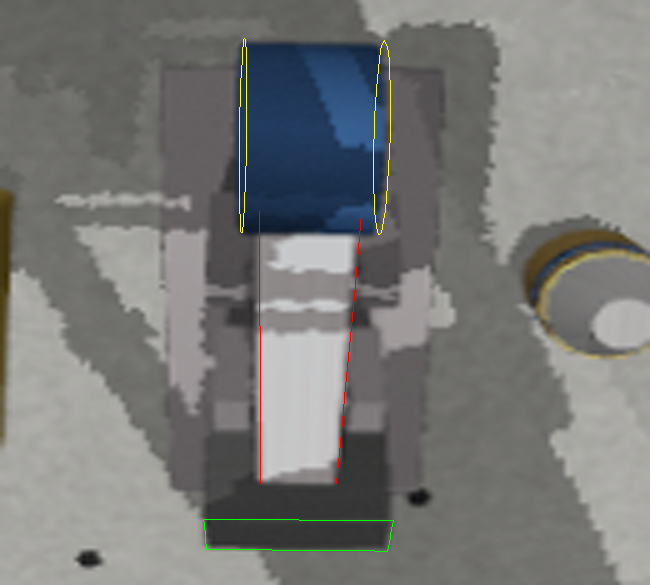

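The overlay now matches the head, shaft and foot. I'll zoom the side view to see what lies beneath the shaft between the saddles.

Run:
```python
from h import *
im=vision.snapshot("side"); print(models.mark_of("post","side")[:1])
cv2.imwrite("pics/s1.png",cv2.resize(im[125:190,250:330,::-1],(800,650)[:2] and (738,600),interpolation=cv2.INTER_CUBIC))
```

```text
[{'at': [0.5826, 0.2269, 0.0414], 'score': 0.87}]
```

View pics/s1.png

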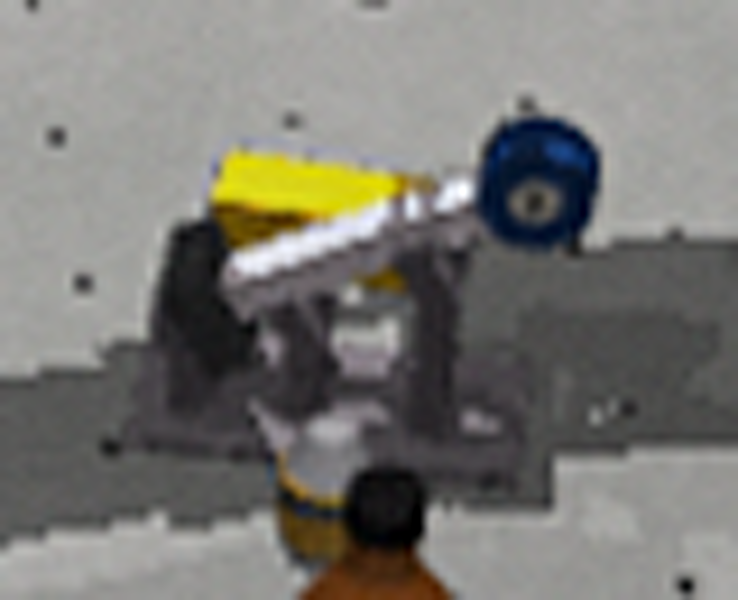

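```bash
cat >> h.py <<'E'
PY=np.radians(-16.1); PO=np.array([.584,.2262,.045]); TILT=-100; GZ=.069
R0=tool0(PY,TILT,-1); P0=post0(PY); K=P0.T@R0; G=PO+P0[:,2]*GZ
E
python3 - <<'E'
from h import *
gripper_to(.05)
r.move_to(tcp(G+[0,0,.08],R0).tolist(),q(R0))
print(r.move_l(tcp(G,R0).tolist(),vel=.1,guard=8), telemetry.current_ee_pos(), tcp(G,R0))
im=vision.snapshot("wrist"); cv2.imwrite("pics/w2.png",cv2.resize(im[:,:,::-1],(800,600)))
print(telemetry.current_t(),telemetry.current_wrist_force())
E
```

```text
False [0.64306947 0.20943192 0.08615312] [0.64241311 0.20933992 0.08540885]
6.0 [-0.48205168 -0.43336603  0.98868632]
```

View pics/w2.png

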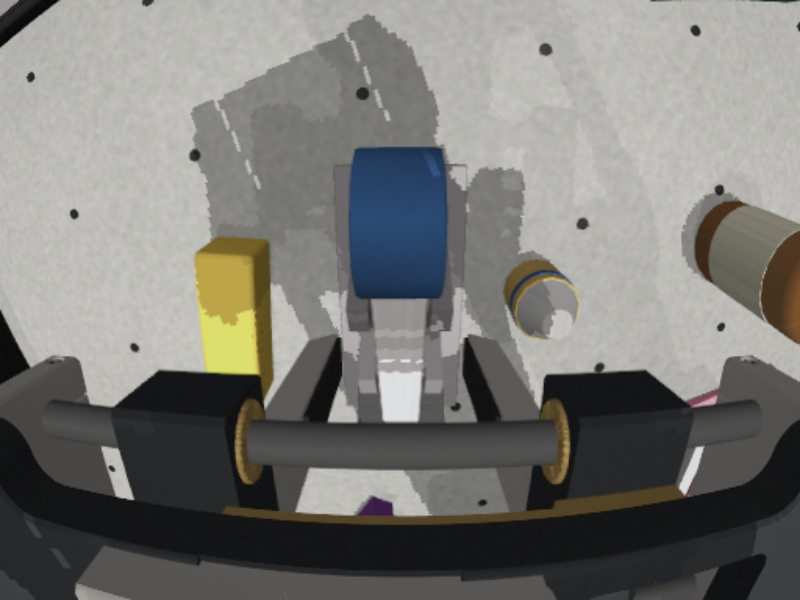

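The fingers, with inner edges at about x=335 and 468, straddle the shaft at 400. I'll grip and lift.

Run:
```python
from h import *
gripper_to(.0,f_grip=45); print("open",telemetry.current_opening(),telemetry.current_wrist_force())
p=np.array(telemetry.current_ee_pos()); print(p)
r.move_l((p+[0,0,.03]).tolist(),vel=.06); print(telemetry.current_wrist_force(),telemetry.current_torque(),telemetry.current_opening())
r.move_l((p+[0,0,.14]).tolist(),vel=.12); r.hold(.2);print(telemetry.current_wrist_force(),telemetry.current_torque())
c=vision.get_calibration("wrist");im=vision.snapshot("wrist"); np.save("w3.npy",im); import pickle; pickle.dump(c,open("w3.pkl","wb"))
cv2.imwrite("pics/w3.png",cv2.resize(im[:,:,::-1],(800,600)))
print(telemetry.current_t(),telemetry.current_joints(),telemetry.current_ee_pos(),models.mark_of("post_head","wrist")[:2])
```

```text
open 0.01740793477255624 [1.11230348 2.26800869 0.79353124]
[0.64271085 0.20992881 0.08564442]
[-3.05105821e-02  2.97554799e-03 -4.40006839e+00] [-0.08827853 -0.08724315  0.00691384] 0.01737544383329869
[-0.48120648  0.24684048 -3.49332069] [-0.02770911 -0.1242558  -0.04301655]
8.575 [0.16935539 0.51751518 1.09667307 0.07616512 1.68592843 2.02393425] [0.64245222 0.20990366 0.22485555] [{'at': [0.7011, 0.1912, 0.2547], 'score': 0.7}]
```

View pics/w3.png

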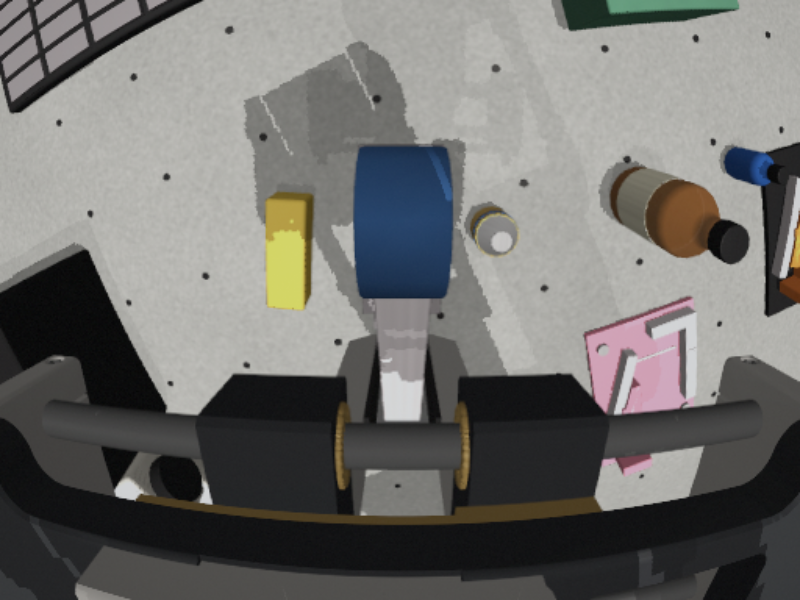

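The post is held at about 0.4 kg. Its head sits at (405,222), where it was before the grip, so it has not slipped. Now I'll carry it, still inclined, to beside the seat and look at the seat with the wrist camera.

Run:
```python
from h import *
import pickle
sy=np.radians(2.3); R=rz(sy-PY)@R0
j=inverse_kinematics([.53,-.14,.33],q(R)); print(j)
r.move_to([.53,-.14,.33],q(R)); r.hold(.2)
c=vision.get_calibration("wrist");im=vision.snapshot("wrist"); np.save("w4.npy",im); pickle.dump(c,open("w4.pkl","wb"))
cv2.imwrite("pics/w4.png",cv2.resize(im[:,:,::-1],(800,600)))
for t in ("seat_spot","seat","wedge","wedge_tab"): print(t,[(round(d["score"],2),np.round(d["at"],3)) for d in models.mark_of(t,"wrist")])
print(telemetry.current_t(),telemetry.current_ee_pos())
```

```text
[-0.33955974  0.29692725  1.19793701 -0.06627312  1.80855198  1.18070436]
seat_spot [(0.83, array([ 0.584, -0.238,  0.01 ])), (0.74, array([ 0.443, -0.013,  0.008])), (0.71, array([ 0.258, -0.401,  0.008]))]
seat [(0.64, array([ 0.443, -0.012,  0.001])), (0.59, array([ 0.58 , -0.24 ,  0.001])), (0.57, array([ 0.258, -0.396, -0.001]))]
wedge [(0.63, array([ 0.473, -0.202,  0.007])), (0.6, array([0.322, 0.029, 0.007]))]
wedge_tab [(0.73, array([0.323, 0.03 , 0.038])), (0.72, array([ 0.472, -0.205,  0.03 ]))]
10.5 [ 0.53014999 -0.13972905  0.32985858]
```

View pics/w4.png

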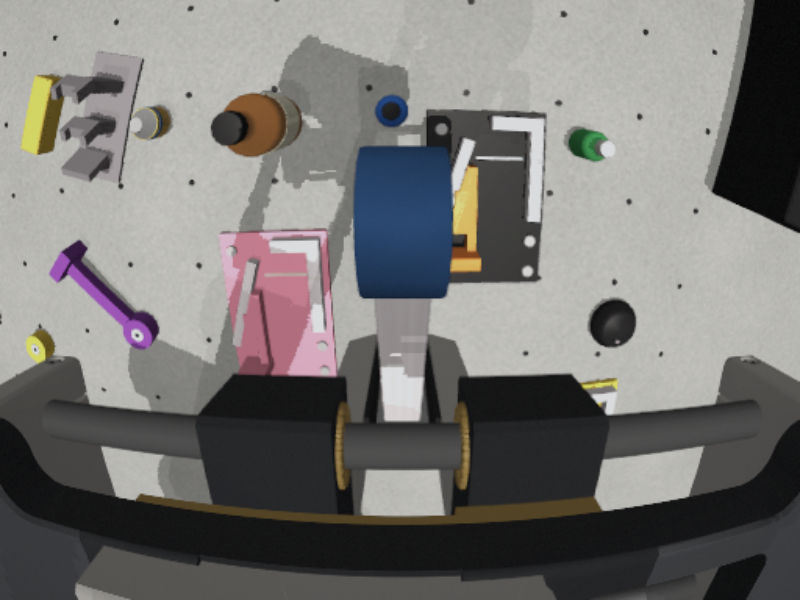

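The wrist view shows the black seat at (487,195), with the fence on its right, the sight line at (498,158) and the wedge tab at (466,262). I'll overlay the seat model on it.

```bash
cat > ov4.py <<'E'
from h import *
import pickle,sys
im=np.load("w4.npy");c=pickle.load(open("w4.pkl","rb"))
x,y,yd,wd=map(float,sys.argv[1:5])
R=rz(np.radians(yd)); org=np.array([x,y,0])
S=6;u0,v0=262,62
o=cv2.resize(im[v0:v0+98,u0:u0+100,::-1],None,fx=S,fy=S,interpolation=cv2.INTER_CUBIC)
def pt(l):
    u=wproj(org+R@np.array(l),c); return (int((u[0]-u0+.5)*S),int((u[1]-v0+.5)*S))
def poly(L,col):
    P=[]
    for a,b in zip(L[:-1],L[1:]): P+=[pt(np.array(a)+(np.array(b)-np.array(a))*t) for t in np.linspace(0,1,6)]
    cv2.polylines(o,[np.array(P)],False,col,1)
poly([[-.14,-.049,.008],[.05,-.049,.008],[.05,.077,.008],[-.14,.077,.008],[-.14,-.049,.008]],(0,255,0))
poly([[-.06,-.028,.024],[.03,-.028,.024],[.03,.03,.024]],(0,0,255))
poly([[0,-.02,.008],[0,.03,.008]],(255,0,255))
w=np.array([-.12,.045,0])+wd*np.array([np.cos(.31416),-np.sin(.31416),0])
poly([w+[0,-.018,.051],w+[0,.018,.051]],(255,255,0)); print(w, org+R@w)
cv2.imwrite("pics/"+sys.argv[5],o)
E
python3 ov4.py .584 -.240 2.3 .009 o4.png
```

```text
[-0.11144049  0.04221884  0.        ] [ 0.47095497 -0.20228748  0.        ]
```

View pics/o4.png

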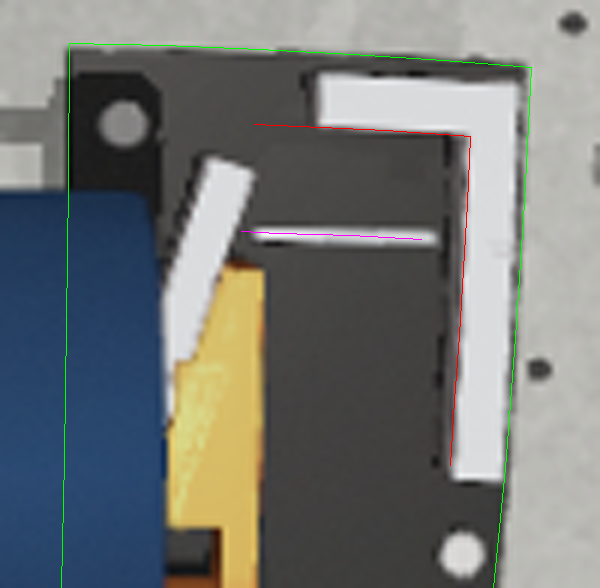

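```bash
python3 ov4.py .583 -.2403 1.3 .009 o4b.png;python3 ov4.py .583 -.240 3.3 .009 o4c.png; python3 -c "
import cv2,numpy as np
cv2.imwrite('pics/o4d.png',cv2.resize(np.hstack([cv2.imread('pics/o4b.png')[:,60:],cv2.imread('pics/o4c.png')[:,60:]]),(800,440)))"
```

```text
[-0.11144049  0.04221884  0.        ] [ 0.47063036 -0.20062031  0.        ]
[-0.11144049  0.04221884  0.        ] [ 0.46931401 -0.20426613  0.        ]
```

View pics/o4b.png

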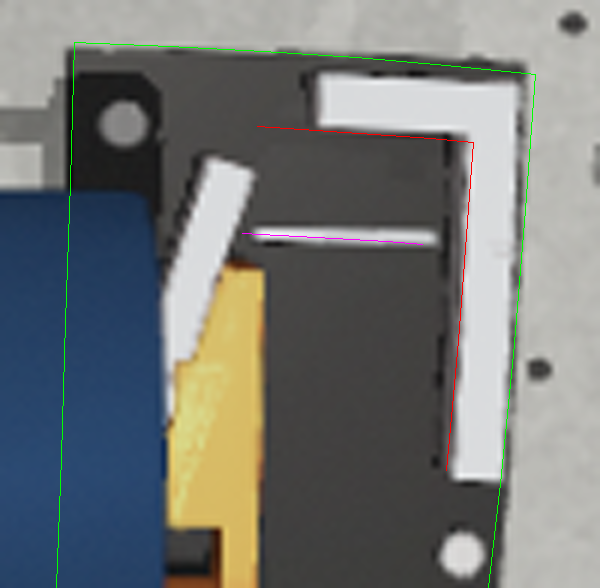

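View pics/o4d.png

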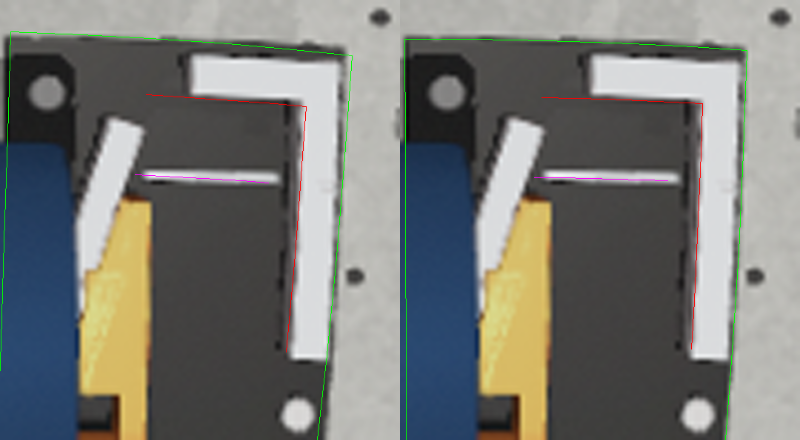

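```bash
python3 ov4.py .584 -.2393 3.4 .009 o4e.png
```

```text
[-0.11144049  0.04221884  0.        ] [ 0.47025181 -0.2037646   0.        ]
```

View pics/o4e.png

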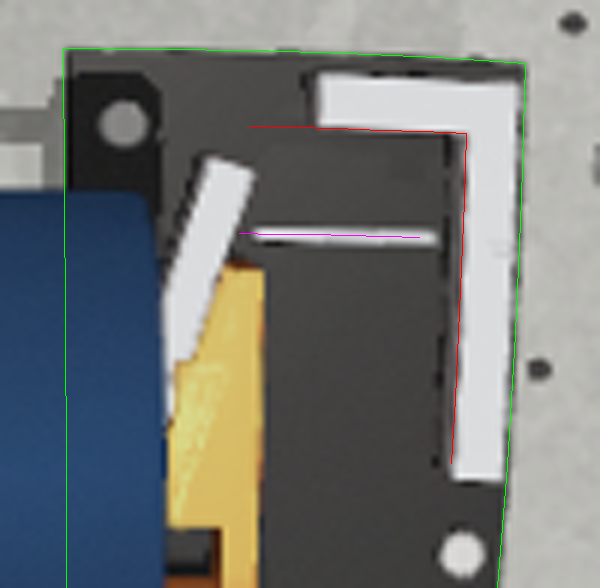

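Seat pose: (0.584, -0.2393), yaw 3.4°. Next I'll turn the post upright above the seat.

```bash
cat >> h.py <<'E'
SY=np.radians(3.4); SO=np.array([.584,-.2393,0.]); RS=rz(SY); R1=RS@K
def seat(p): return SO+RS@np.asarray(p)
E
python3 - <<'E'
from h import *
from scipy.spatial.transform import Slerp
Ra=fromq(telemetry.current_tool_rot()); pa=np.array(telemetry.current_ee_pos()); ga=pa+Ra[:,2]*.006
gb=seat([0,0,.008+.10+GZ])
sl=Slerp([0,1],Ro.from_matrix([Ra,R1]))
for t in (.25,.5,.75,1):
    R=sl(t).as_matrix(); p=tcp(ga+(gb-ga)*t,R); j=inverse_kinematics(p.tolist(),q(R)); print(t,p,None if j is None else np.round(j,2))
print(R1)
E
```

```text
0.25 [ 0.54230985 -0.16468832  0.29318967] [-0.45  0.18  1.43  0.04  1.45  1.08]
0.5 [ 0.55450561 -0.18965236  0.25611328] [-0.59  0.1   1.68  0.23  1.1   0.86]
0.75 [ 0.5668414  -0.21461563  0.21865253] [-0.75  0.08  1.92  0.62  0.8   0.4 ]
1 [ 0.57941182 -0.23957259  0.18085673] [-0.92  0.17  2.14  1.28  0.72 -0.39]
[[ 5.93063736e-02 -6.41656193e-01  7.64696073e-01]
 [-9.98239828e-01 -3.81214021e-02  4.54313179e-02]
 [ 1.67151341e-17 -7.66044443e-01 -6.42787610e-01]]
```

Run:
```python
from h import *
import pickle
gb=seat([0,0,.008+.10+GZ])
r.move_l(tcp(gb,R1).tolist(),q(R1),vel=.08); r.hold(.3)
print(telemetry.current_t(),telemetry.current_ee_pos(),tcp(gb,R1),telemetry.current_joints(),telemetry.current_opening())
im=vision.snapshot("side"); c=vision.get_calibration("side"); np.save("s5.npy",im)
print([(m["score"],m["at"]) for m in models.mark_of("post_head","side")],[(m["score"],m["at"]) for m in models.mark_of("post","side")])
cv2.imwrite("pics/s5.png",cv2.resize(im[150:310,200:360,::-1],(600,600),interpolation=cv2.INTER_CUBIC))
im=vision.snapshot("wrist"); np.save("w5.npy",im); cw=vision.get_calibration("wrist"); pickle.dump(cw,open("w5.pkl","wb"))
cv2.imwrite("pics/w5.png",cv2.resize(im[:,:,::-1],(800,600)))
```

```text
13.6833 [ 0.57947481 -0.23951732  0.18094787] [ 0.57941182 -0.23957259  0.18085673] [-0.91810627  0.1689891   2.1402766   1.28447357  0.72359804 -0.38738356] 0.017469344476487295
[(0.79, [0.3676, 0.19, 0.0148]), (0.78, [0.587, -0.2385, 0.2497]), (0.52, [0.3211, 0.4002, 0.0167]), (0.42, [0.6076, -0.3296, 0.0001])] [(0.76, [0.468, 0.2939, 0.0281]), (0.69, [0.5847, -0.2431, 0.1052])]
```

View pics/s5.png

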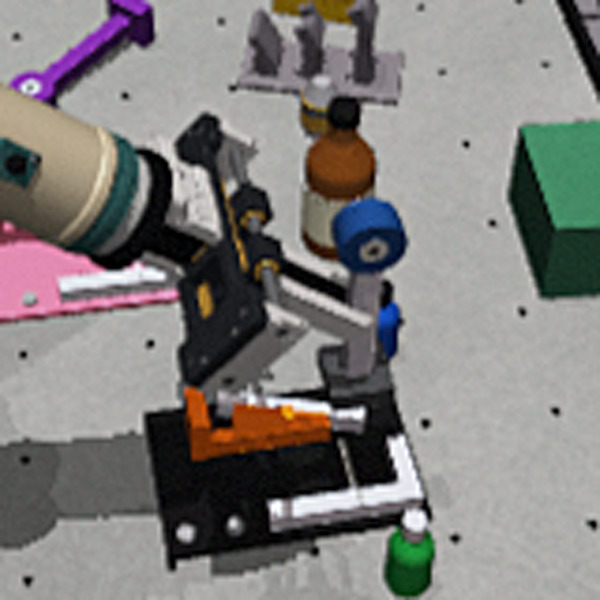

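View pics/w5.png

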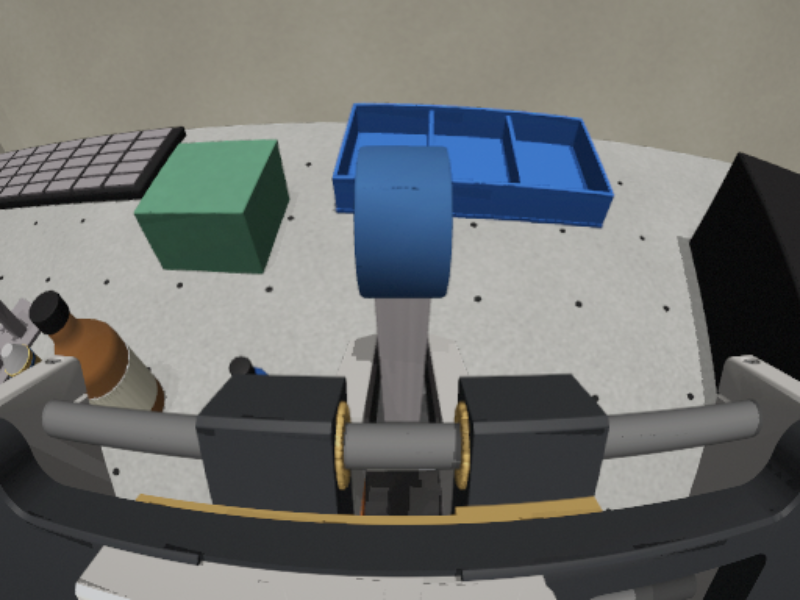

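The post stands vertical in the side view (375,230 to 350,380), over the seat. In the wrist view the head is unchanged at (405,222), so again no slip. I'll lower it with a guard.

Run:
```python
from h import *
g=lambda h: tcp(seat([0,0,.008+h+GZ]),R1).tolist()
print(r.move_l(g(.015),vel=.08,guard=12)); r.hold(.2)
print(telemetry.current_wrist_force())
print(r.move_l(g(-.004),vel=.015,guard=2.5))
print(telemetry.current_t(),np.array(telemetry.current_ee_pos())-g(0),telemetry.current_wrist_force(),telemetry.current_torque())
im=vision.snapshot("side"); 
cv2.imwrite("pics/s6.png",cv2.resize(im[190:310,220:340,::-1],(600,600),interpolation=cv2.INTER_CUBIC))
im=vision.snapshot("wrist");cv2.imwrite("pics/w6.png",cv2.resize(im[:,:,::-1],(800,600)))
```

```text
False
[ 0.91641596 -0.45729307 -4.12556121]
True
16.1833 [-5.46881335e-05  1.92247665e-04  8.15977730e-04] [-2.85079865  0.38913509  5.7285406 ] [-0.02620412 -0.02719272 -0.0023102 ]
```

View pics/s6.png

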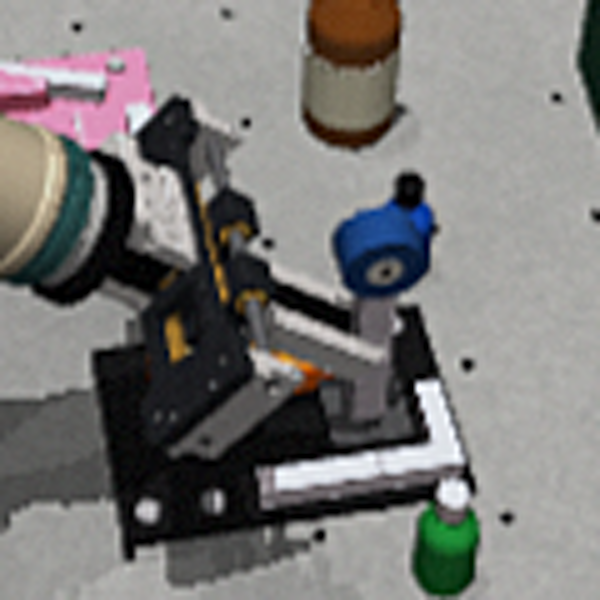

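It made contact 0.8 mm above nominal, and the foot is on the plate beside the sight line, short of the fence. I'll release it, back off and observe.

Run:
```python
from h import *
gripper_to(.021); gripper_to(.044)
print(telemetry.current_opening(),telemetry.current_wrist_force())
p=np.array(telemetry.current_ee_pos()); z=fromq(telemetry.current_tool_rot())[:,2]
r.move_l((p-z*.10).tolist(),vel=.07)
im0=vision.snapshot("side"); r.hold(1.9)
im=vision.snapshot("side"); print(telemetry.current_t())
print([(m["score"],m["at"]) for m in models.mark_of("post_head","side")],[(m["score"],m["at"]) for m in models.mark_of("post","side")])
print("diff",np.abs(im.astype(int)-im0).max(axis=2)[200:290,280:320].mean())
np.save("s7.npy",im)
cv2.imwrite("pics/s7.png",cv2.resize(im[190:310,220:340,::-1],(600,600),interpolation=cv2.INTER_CUBIC))
im=vision.snapshot("wrist");cv2.imwrite("pics/w7.png",cv2.resize(im[:,:,::-1],(800,600)))
```

```text
0.044119803388142725 [ 0.3954426  -0.05568579 -0.08023835]
20.725
[(0.87, [0.3646, 0.1897, 0.0111]), (0.86, [0.5843, -0.2393, 0.1503]), (0.6, [0.3178, 0.4001, 0.0123])] [(0.93, [0.4674, 0.2936, 0.0248]), (0.88, [0.1728, 0.3887, 0.0238]), (0.62, [0.5864, -0.2403, 0.0057])]
diff 2.8480555555555553
```

View pics/s7.png

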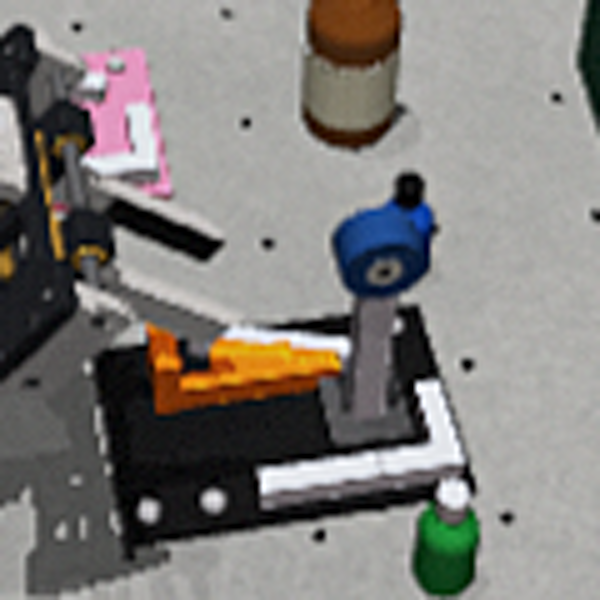

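View pics/w7.png

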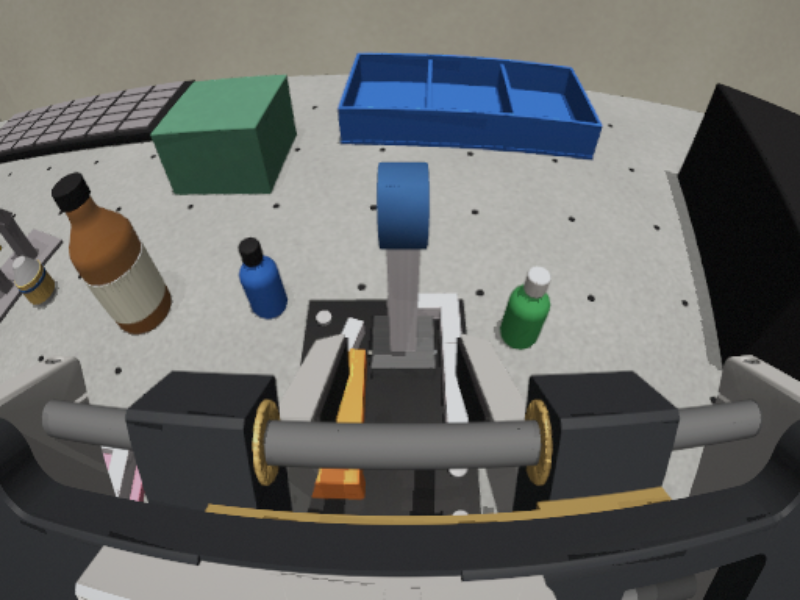

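The post stands alone at (375,380) in the side view, upright and in line with the sight line. It did not move over 1.9 s, and the wedge is still back at (155,370). Next I'll bring the closed fingers behind the tab.

```bash
cat >> h.py <<'E'
RP={f:tool0(SY,-75,f) for f in (1,-1)}
def ptcp(corner,f): # front lower fingertip edge -> tcp
    R=RP[f]; n=RS@np.array([np.sin(np.radians(75)),0,np.cos(np.radians(75))])
    return (np.asarray(corner)-R[:,2]*.025-n*.008)
D=np.array([np.cos(np.radians(18)),-np.sin(np.radians(18)),0]); W=np.array([-.1114,.0422,.033])
E
python3 - <<'E'
from h import *
for f in (1,-1):
    for c in (W-D*.03+[0,0,.12],W-D*.03,W+D*.04):
        j=inverse_kinematics(ptcp(seat(c),f).tolist(),q(RP[f])); print(f,ptcp(seat(c),f),None if j is None else np.round(j,2))
print(np.round(telemetry.current_joints(),2),telemetry.current_ee_pos())
E
```

```text
1 [ 0.42708919 -0.19706095  0.17507759] [-0.74  0.02  1.94  0.22  1.   -2.47]
1 [ 0.42708919 -0.19706095  0.05507759] [-0.74  0.17  2.14  0.3   0.67 -2.59]
1 [ 0.49482883 -0.21470581  0.05507759] [-0.66  0.26  2.01  0.27  0.69 -2.49]
-1 [ 0.42708919 -0.19706095  0.17507759] [-0.74  0.02  1.94  0.22  1.    0.67]
-1 [ 0.42708919 -0.19706095  0.05507759] [-0.74  0.17  2.14  0.3   0.67  0.55]
-1 [ 0.49482883 -0.21470581  0.05507759] [-0.66  0.26  2.01  0.27  0.69  0.65]
[-1.11  0.17  2.28  1.32  0.81 -0.63] [ 0.50178334 -0.24349038  0.14433371]
```

Run:
```python
from h import *
p=np.array(telemetry.current_ee_pos()); z=fromq(telemetry.current_tool_rot())[:,2]
r.move_l((p-z*.06+[0,0,.05]).tolist(),vel=.12)
gripper_to(0.0)
c=W-D*.03
r.move_to(ptcp(seat(c+[0,0,.10]),-1).tolist(),q(RP[-1]))
im=vision.snapshot("wrist");cw=vision.get_calibration("wrist")
print([(m["score"],np.round(RS.T@(np.array(m["at"])-SO),3)) for t in ("wedge","wedge_tab") for m in models.mark_of(t,"wrist")])
for P,col in ((seat(W+[0,.018,.018]),(255,0,0)),(seat(W+[0,-.018,.018]),(255,0,0)),(seat([0,0,.153]),(0,255,0))):
    u=wproj(P,cw); cv2.circle(im,(int(u[0]),int(u[1])),2,col,-1)
cv2.imwrite("pics/w8.png",cv2.resize(im[:,:,::-1],(800,600))); print(telemetry.current_t())
```

```text
[(0.71, array([-0.11 ,  0.04 ,  0.006])), (0.66, array([-0.249,  0.281,  0.009])), (0.74, array([-0.247,  0.286,  0.036])), (0.7, array([-0.112,  0.044,  0.035]))]
23.7417
```

View pics/w8.png

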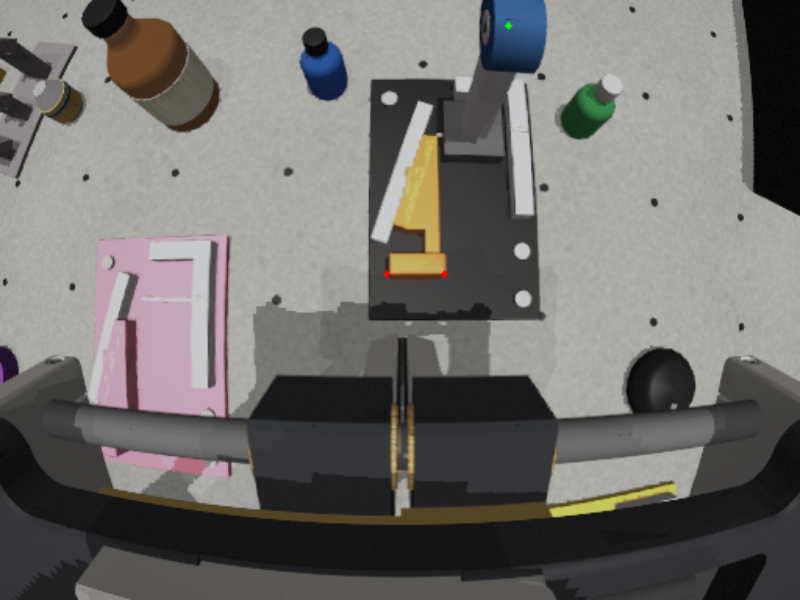

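The red model points fall on the tab's rear top corners at (387,273) and (444,273), so the wedge estimate holds. Now the guarded push along the rail.

Run:
```python
from h import *
c=W-D*.03
print(r.move_l(ptcp(seat(c),-1).tolist(),vel=.1,guard=10)); r.hold(.15)
f0=np.array(telemetry.current_wrist_force()); print(f0)
print(r.move_l(ptcp(seat(W+D*.022),-1).tolist(),vel=.05,guard=14),telemetry.current_wrist_force()-f0)
hit=r.move_l(ptcp(seat(W+D*.048),-1).tolist(),vel=.02,guard=19)
f=np.array(telemetry.current_wrist_force())-f0; e=np.array(telemetry.current_ee_pos())
print(hit,f,RS.T@(e-ptcp(seat(W),-1)),telemetry.current_t())
im=vision.snapshot("wrist")
print([(m["score"],np.round(RS.T@(np.array(m["at"])-SO),3)) for t in ("wedge","wedge_tab","post","post_head") for m in models.mark_of(t,"wrist")])
cv2.imwrite("pics/w9.png",cv2.resize(im[:,:,::-1],(800,600)))
```

```text
False
[ 0.57005673 -0.25565669 -0.15155407]
False [-3.84452083 -0.08010542  3.17499848]
False [-6.71649789  0.15506596  5.62007224] [ 0.04550867 -0.01460322 -0.00010547] 27.6833
[(0.58, array([-0.081,  0.034,  0.008])), (0.75, array([-0.08 ,  0.034,  0.034])), (0.57, array([ 0.002, -0.004,  0.007])), (0.31, array([ 0.   , -0.007,  0.151])), (0.16, array([0.044, 0.237, 0.001])), (0.98, array([-0.001, -0.007,  0.15 ]))]
```

View pics/w9.png

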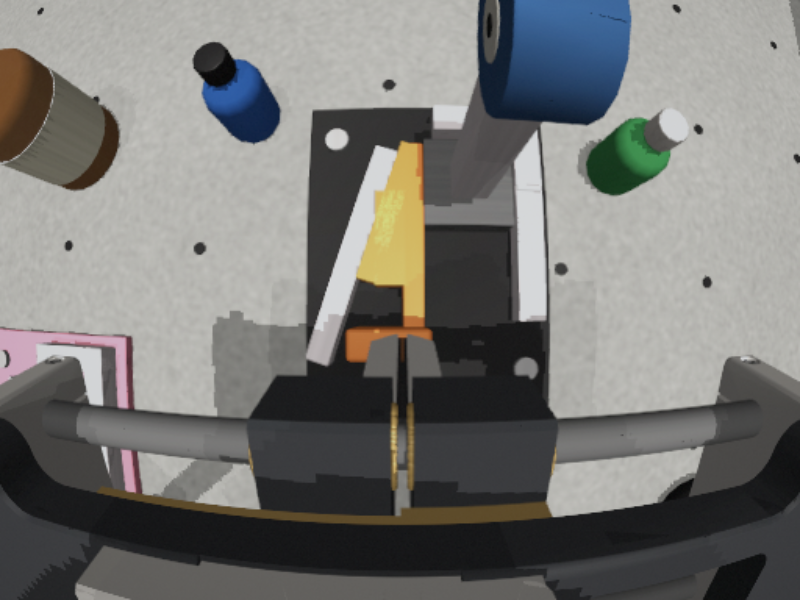

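The wedge is nearly home, with the tab seen at seat x ≈ -80 mm and the push at 7–9 N. The post has moved about 7 mm to -y and is close to the fence. I'll keep pushing to the lock force.

Run:
```python
from h import *
f0=np.array([0.57,-0.256,-0.15])
hit=r.move_l(ptcp(seat(W+D*.062),-1).tolist(),vel=.012,guard=12)
f=np.array(telemetry.current_wrist_force())-f0; e=np.array(telemetry.current_ee_pos())
print(hit,f,np.linalg.norm(f),RS.T@(e-ptcp(seat(W),-1)),telemetry.current_t())
r.hold(.3); print(np.array(telemetry.current_wrist_force())-f0)
im=vision.snapshot("wrist")
print([(m["score"],np.round(RS.T@(np.array(m["at"])-SO),3)) for t in ("wedge","wedge_tab","post","post_head") for m in models.mark_of(t,"wrist")])
```

```text
True [-3.83865813 -0.52532798  7.47659068] 8.420847573652368 [ 0.05082073 -0.01629924 -0.00023715] 28.6667
[-4.0056076   0.39771019  6.41710438]
[(0.81, array([-0.076,  0.029,  0.006])), (0.63, array([-0.073,  0.032,  0.032])), (0.97, array([ 0.002, -0.   ,  0.009])), (0.75, array([-0.001, -0.01 ,  0.15 ]))]
```

The guard tripped, but the vertical share of the force is odd and the tip has travelled further than expected. I'll look from the side.

Run:
```python
from h import *
im=vision.snapshot("side")
cv2.imwrite("pics/s10.png",cv2.resize(im[190:310,220:340,::-1],(600,600),interpolation=cv2.INTER_CUBIC))
print(r.nose_length,telemetry.current_ee_pos(),fromq(telemetry.current_tool_rot()).round(3).tolist(),telemetry.current_opening(),telemetry.current_joint_efforts(),telemetry.current_wrist_force(),telemetry.current_torque())
im=vision.snapshot("wrist");cv2.imwrite("pics/w10.png",cv2.resize(im[60:260,150:400,::-1],(750,600),interpolation=cv2.INTER_CUBIC))
```

```text
0.025 [ 0.50776831 -0.21790507  0.05487989] [[0.062, -0.965, 0.253], [-0.998, -0.06, 0.017], [-0.002, -0.254, -0.967]] 0.0005041963989490681 [ 8.84136334e-01 -3.18120432e+01 -1.74032593e+01  1.02431171e+00
 -1.15121908e+00  3.80197715e-03] [-2.55426308 -0.2250927   7.39198639] [-0.08856863  0.56602365 -0.01194667]
```

View pics/s10.png

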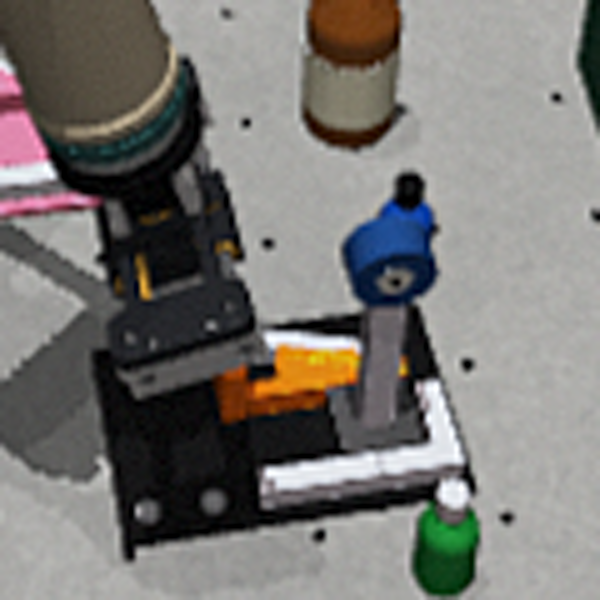

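View pics/w10.png

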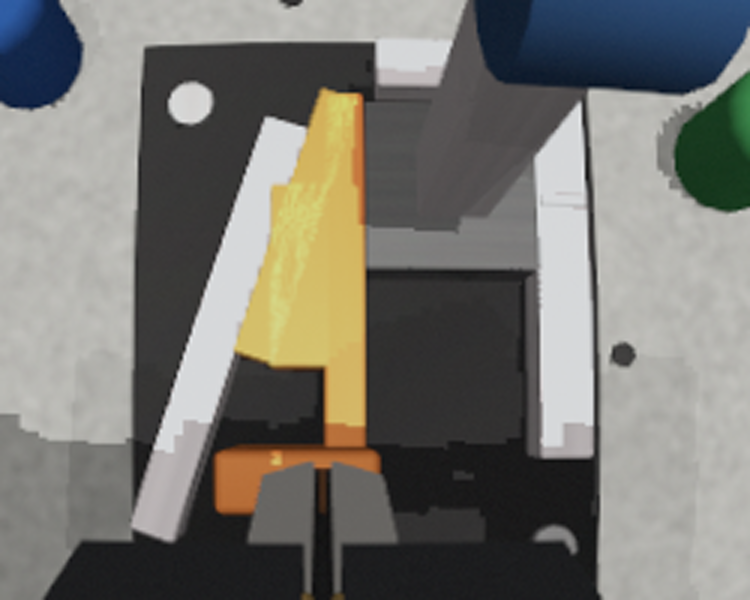

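Run:
```python
from h import *
c=vision.get_calibration("wrist"); im=vision.snapshot("wrist")
R=fromq(telemetry.current_tool_rot()); p=np.array(telemetry.current_ee_pos())
print("cam seat",RS.T@(c["position"]-SO), "tip seat", RS.T@(p+R[:,2]*.025-SO))
S=6;u0,v0=190,190
o=cv2.resize(im[v0:v0+100,u0:u0+130,::-1],None,fx=S,fy=S,interpolation=cv2.INTER_CUBIC)
def dot(P,col):
    u=wproj(P,c); cv2.circle(o,(int((u[0]-u0+.5)*S),int((u[1]-v0+.5)*S)),4,col,-1)
for k in (-.008,.008):
  for s in (-.012,0,.012): dot(p+R@np.array([s,k,.025]),(0,255,0) if k<0 else (255,255,0))
for y in (.018,-.018):
  for x in (0,.014): dot(seat([-.077+x,.031+y,.051]),(0,0,255))
cv2.imwrite("pics/w11.png",o)
```

```text
cam seat [-0.05598587  0.02481681  0.24033489] tip seat [-0.06847607  0.0259537   0.03068712]
```

View pics/w11.png

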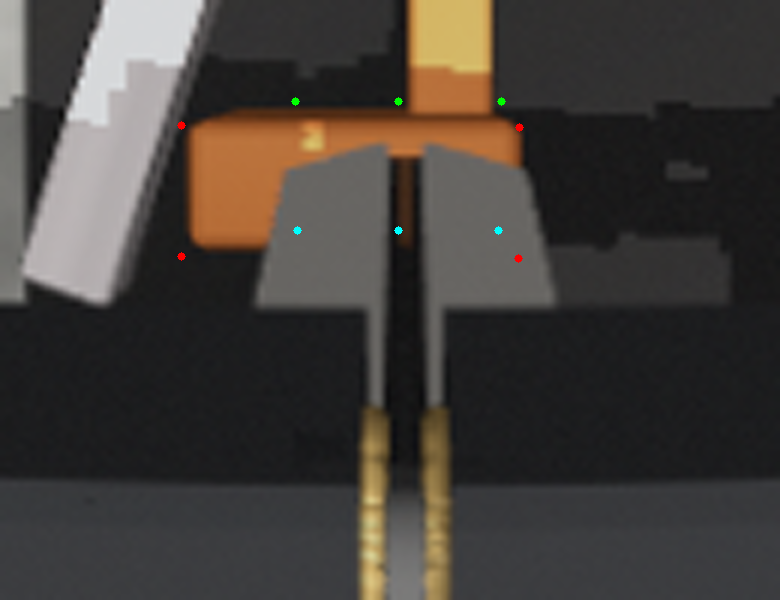

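In the picture the finger ends lie over the tab's top, at rows 150–300 of the crop, rather than behind it. The push was therefore partly by friction. The wedge is at about -76 mm, but I want a clean push, so I'll lift, go back behind the tab, go lower and push again.

Run:
```python
from h import *
e=np.array(telemetry.current_ee_pos()); Rq=telemetry.current_tool_rot()
r.move_l((e+[0,0,.03]).tolist(),vel=.08)
b=e-RS@D*.045
r.move_l((b+[0,0,.03]).tolist(),vel=.1)
print(r.move_l([b[0],b[1],.041],vel=.08,guard=6),telemetry.current_ee_pos()); r.hold(.15)
print(telemetry.current_wrist_force(),telemetry.current_t())
im=vision.snapshot("wrist");cv2.imwrite("pics/w12.png",cv2.resize(im[60:260,150:400,::-1],(750,600),interpolation=cv2.INTER_CUBIC))
im=vision.snapshot("side")
cv2.imwrite("pics/s12.png",cv2.resize(im[190:310,220:340,::-1],(600,600),interpolation=cv2.INTER_CUBIC))
```

```text
False [ 0.46462182 -0.2067837   0.04110696]
[ 0.43357748  0.5444364  -0.80136971] 31.3583
```

View pics/w12.png

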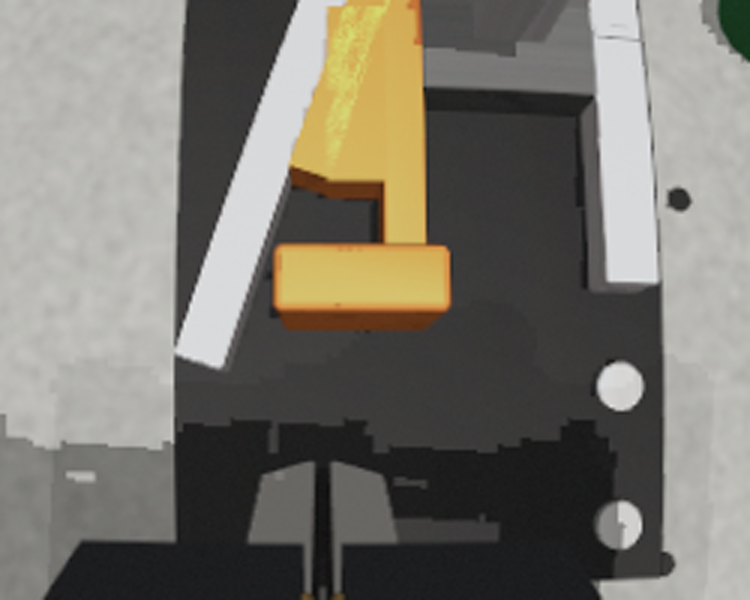

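View pics/s12.png

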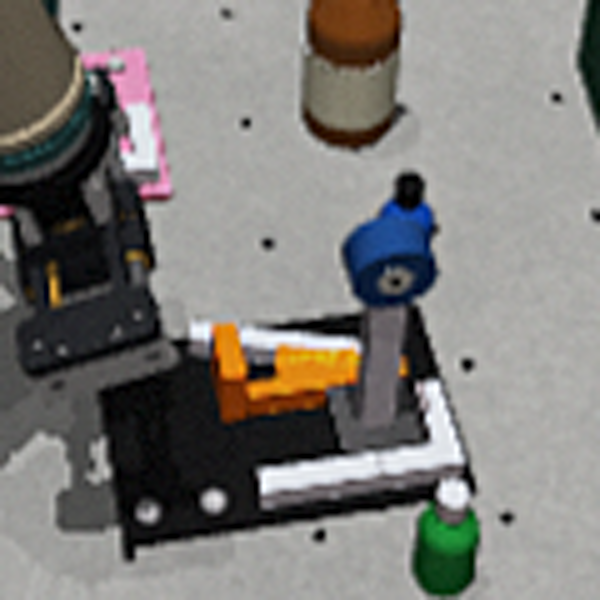

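The tab, at (360,280) in the wrist crop, is now clear. The foot is against the fence and the finger ends (320,465) are well behind the tab. Pushing again with a guard.

Run:
```python
from h import *
f0=np.array(telemetry.current_wrist_force()); b=np.array(telemetry.current_ee_pos())
hit=r.move_l((b+RS@D*.05).tolist(),vel=.025,guard=17)
f=np.array(telemetry.current_wrist_force())-f0; e=np.array(telemetry.current_ee_pos())
print(hit,f,np.linalg.norm(e-b),telemetry.current_t())
r.hold(.25); print(np.array(telemetry.current_wrist_force())-f0)
im=vision.snapshot("wrist")
print([(m["score"],np.round(RS.T@(np.array(m["at"])-SO),3)) for t in ("wedge","wedge_tab","post","post_head") for m in models.mark_of(t,"wrist")])
cv2.imwrite("pics/w13.png",cv2.resize(im[60:260,150:400,::-1],(750,600),interpolation=cv2.INTER_CUBIC))
```

```text
True [-1.53535476 -1.26957485 -0.21065486] 0.032691142616229255 32.825
[-1.58172986 -1.00982247  0.84269949]
[(0.75, array([-0.074,  0.031,  0.006])), (0.78, array([-0.074,  0.03 ,  0.031])), (0.97, array([ 0.003, -0.005,  0.005])), (0.26, array([-0.074,  0.034,  0.033])), (0.46, array([ 0.024, -0.092, -0.002]))]
```

View pics/w13.png

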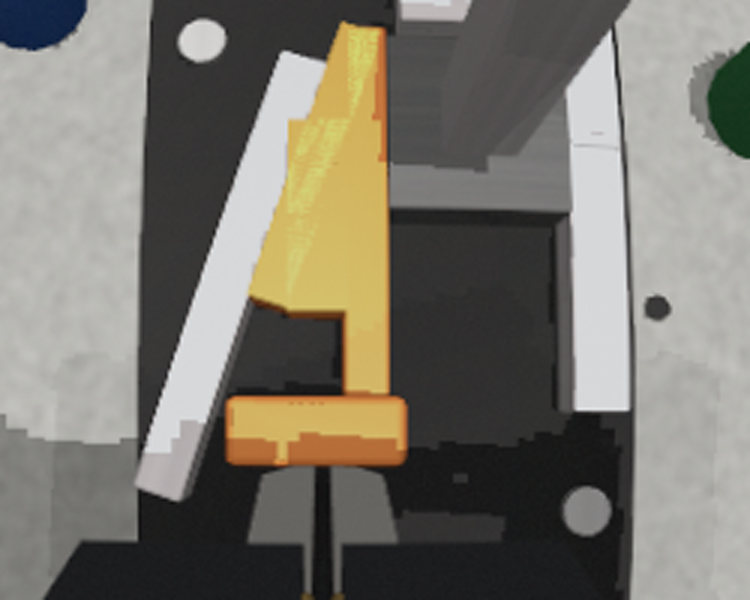

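Now there is clean contact behind the tab. I'll add one slow press so the lock force isn't just an impact spike.

Run:
```python
from h import *
b=np.array(telemetry.current_ee_pos()); f0=np.array(telemetry.current_wrist_force()); print(f0)
hit=r.move_l((b+RS@D*.006).tolist(),vel=.006,guard=19)
f=np.array(telemetry.current_wrist_force()); e=np.array(telemetry.current_ee_pos())
print(hit,f,RS.T@(e-b),telemetry.current_t())
r.hold(.2); print(telemetry.current_wrist_force(),telemetry.current_ee_pos()-b)
```

```text
[-1.10172324 -1.84161273  1.13412985]
True [-1.54428243 -0.19279112  0.51699229] [-6.71358864e-07  3.87549658e-04 -1.15639810e-03] 34.15
[-0.20291462 -0.2449387  -0.13451141] [-0.00013569  0.00048377 -0.00140623]
```

It resisted 19 N without moving, so the wedge is locked. I'll back off and check.

Run:
```python
from h import *
b=np.array(telemetry.current_ee_pos())
r.move_l((b-RS@D*.04).tolist(),vel=.08)
r.move_l((b-RS@D*.05+[0,0,.10]).tolist(),vel=.12); r.hold(.5)
im=vision.snapshot("side")
for t in ("post","post_head","wedge","wedge_tab"): print(t,[(m["score"],np.round(RS.T@(np.array(m["at"])-SO),4)) for m in models.mark_of(t,"side")])
cv2.imwrite("pics/s14.png",cv2.resize(im[190:310,220:340,::-1],(600,600),interpolation=cv2.INTER_CUBIC))
im=vision.snapshot("wrist");c=vision.get_calibration("wrist")
for t in ("post","post_head","wedge","wedge_tab"): print(t,[(m["score"],np.round(RS.T@(np.array(m["at"])-SO),4)) for m in models.mark_of(t,"wrist")])
u0,v0,S=190,0,5
o=cv2.resize(im[v0:v0+120,u0:u0+150,::-1],None,fx=S,fy=S,interpolation=cv2.INTER_CUBIC)
def dot(P,col):
    u=wproj(seat(P),c); cv2.circle(o,(int((u[0]-u0+.5)*S),int((u[1]-v0+.5)*S)),4,col,-1)
for s in (-.018,.018): dot([-.077,.031+s,.051],(255,0,0))
for x in (-.022,.022):
  for y in (-.028,.016): dot([x,y,.026],(0,255,0))
for x in (-.06,.03): dot([x,-.028,.024],(0,0,255))
cv2.imwrite("pics/w14.png",o); print(telemetry.current_t())
```

```text
post [(0.63, array([ 0.0033, -0.0062,  0.0058])), (0.57, array([-0.372 ,  0.6503,  0.0252])), (0.54, array([-0.0815,  0.5412,  0.0259]))]
post_head [(0.95, array([ 0.0043, -0.0033,  0.1502]))]
wedge [(0.82, array([-0.0764,  0.0323,  0.0079])), (0.74, array([-0.2457,  0.2824,  0.0069])), (0.61, array([-0.4611, -0.1018,  0.0062]))]
wedge_tab [(0.68, array([-0.0756,  0.0296,  0.0358])), (0.63, array([-0.4555, -0.0979,  0.0326])), (0.49, array([-0.2454,  0.2846,  0.0287])), (0.33, array([0.0504, 0.1079, 0.0053]))]
post [(0.56, array([ 0.0029, -0.0052,  0.0054]))]
post_head [(0.88, array([ 0.0011, -0.009 ,  0.1516])), (0.72, array([-0.0738,  0.0288,  0.0028]))]
wedge [(0.95, array([-0.2428,  0.2818,  0.0071])), (0.6, array([-0.075 ,  0.0285,  0.0052]))]
wedge_tab [(0.69, array([-0.247 ,  0.2856,  0.0348])), (0.66, array([-0.0733,  0.033 ,  0.0319]))]
36.9833
```

View pics/s14.png

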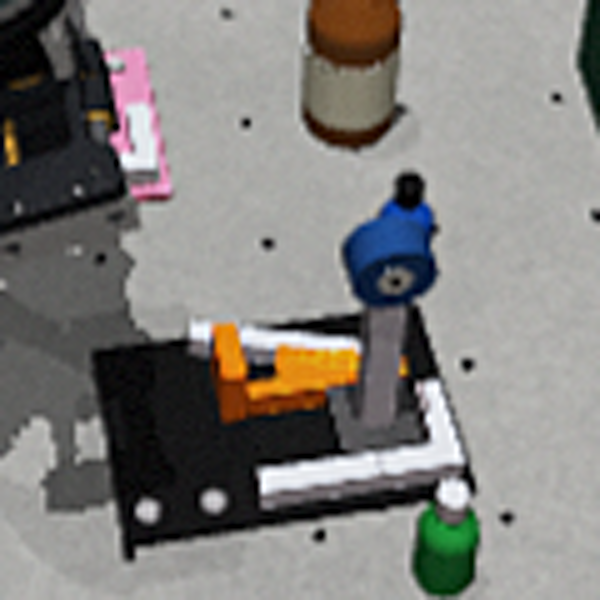

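View pics/w14.png

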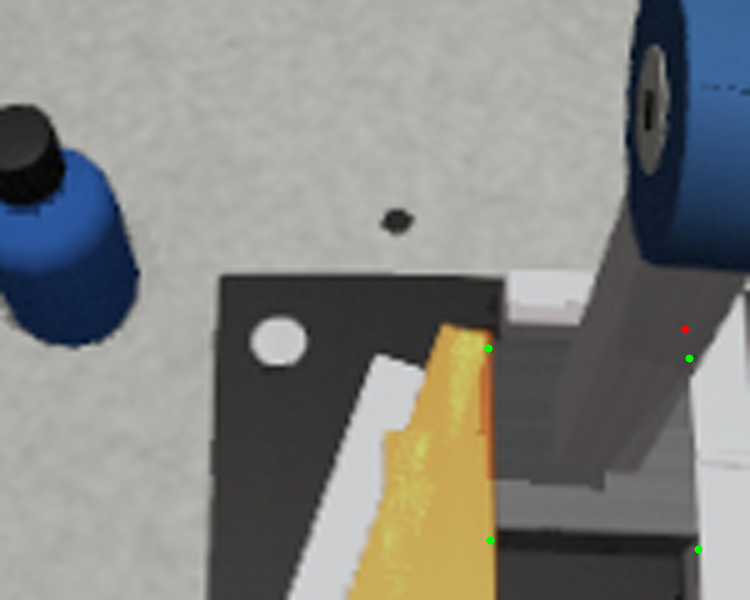

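The foot's model corners (490,540) and (698,549) fall on the wedge face and the fence. The post is upright, the wedge sits at about -76 mm, and the robot is clear, so I'm handing in.

Run:
```python
from plant import r, telemetry
r.sign_off(); print(telemetry.current_t())
```

```text
the job is handed in; nothing more can be done
the job is handed in; nothing more can be done
```

The post is standing upright on the black seat with its foot locked against the fence. I handed the job in after about 37 s of the 59 s allowed. No verdict was reported.

**What I did:**
- I gripped the blue-headed post between the rest's saddles, carried it inclined, turned it upright above the seat and set it down with a force guard.
- I let go and backed off. After 1.9 s of standing free, it looked upright and unmoved.
- I pushed the wedge along its rail until it resisted a slow 19 N press without moving, then withdrew the arm.

**Last checks:**
- **Post:** upright, about 3 mm in x and -6 mm in y from the seat's origin, so pushed onto the fence as intended. The foot sits flush between the wedge face and the fence.
- **Wedge:** measured at x between about -76 and -75 mm, against a tight position of -77 mm. The few millimetres of network error cover that difference.
- **Surroundings:** the bottles in the last two pictures look unmoved. I did not re-measure the other bystanders, but nothing indicated contact with them.

**What disagreed:**
- **First wedge push:** it was not clean. The force had an odd vertical part, and the fingertips showed over the tab's top, although the arm's pose put them 20 mm lower. I never resolved that mismatch. I lifted off, went lower behind the tab and pushed again with clean contact.
- **Lock force:** the contact force between wedge and post cannot be read directly. I inferred the lock from the wedge's resistance and position.

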